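# Wedge the lamp foot tight in its oak base

## Robot

A 6-joint arm with a two-finger parallel gripper is mounted at the origin on the work surface. World frame = base frame: x ahead of the robot, y to its left, z up, the work surface at z = 0. Lengths are in m, angles in rad, forces in N, time in s.
With the tool pointing down it reaches from about 0.25 to 0.8 m from the base axis. Payload 3.9 kg.
Tool frame: the origin (TCP) lies between the finger pads; the fingertips stand 11 mm ahead of it and the grasp point (between the pads) lies 8 mm behind it (env.nose_length is the distance from the TCP to the fingertips, in m); z points along the fingers, y is the line along which they close (so a half turn about z gives the same grasp; the last joint's range is limited). The gripper opens to 85 mm and grips with 20 to 120 N. Pads are 22 mm wide; open, the fingers measure 114 mm over their backs; the gripper's body (76 mm by 85 mm) begins 54 mm behind the grasp point. The pads swing forward as they close: fully open they stand 13 mm farther back than shut.
Start: joints at [-1.316, 0.26, -0.138, 1.173, 0, 1.571], TCP at [0.132, -0.508, 0.242] pointing down, gripper open.
Joint ranges: [-2.78, 2.78], [-0.83, 1.72], [-1.28, 1.37], [-1.9, 2.12], [-1.57, 1.48], [-3.14, 3.14]. Speed limits (rad/s): [2.57, 2.57, 3.14, 3.14, 3.14, 3.14].

## Interface

Orientations are given as a unit quaternion [x, y, z, w].
In Python, from workcell import env gives the robot as it stands.
- The arm moves only by the shell command python3 -m creep 'ROWS'. ROWS is a JSON object whose one key "plan" holds a list of rows, each an object with "angular": the turn, a rotation vector about the world's x, y, z in units of 6 degrees (1.0 is 6 degrees), a list of three; "offset": the shift along the world's x, y, z in units of 25 mm (1.0 is 25 mm), a list of three; "hand": the finger opening in mm, from 0 to 85.4. A call has 1 to 8 rows; each row shifts and turns the commanded pose from where the row before left it; what a row does not reach is not made up. A row lasts 1/12 s, in which the tool goes at most 41.7 mm and 7.16 degrees, less where a joint would pass 70% of its speed; a pose out of reach is approached as far as the arm can. A call is refused whole if a number of a shift passes 1 or a number of a turn 1, either way. A call with a gripper value outside its range is refused whole. The fingers move at their own pace and stop on an object; the grip force is fixed at half the most. Time passes only in rows, so rows that do not move let the fingers close. It gives the time, the measured TCP pose, the force, the opening and the grip force at its end, in the units of the state.
- env.get_state(): the state, without advancing time (a new reading comes with each control period).
- env.grab_frame(name): name is "side" or "top" or "wrist"; returns a dict with "frame" (480x640x3 uint8, red, green, blue), "fx", "fy", "cx", "cy" (pixels), "extrinsics" (4x4, takes a point from world to camera coordinates). Camera axes: x right, y down, z forward; pixel columns grow to the right and rows downward; lengths in m; the calibration is good to about 2 mm. A picture is of the moment at which its call begins. There is no depth.
- env.finish_job(): hands the job in; it is judged then, once.
The state is a dict: "clock": time; "q": joint angles; "joint_vel": joint speeds; "joint_torque": joint torques, N m; "ee_pos": TCP position; "ee_rot": TCP orientation; "contact_force": force on the tool from outside, world axes, zero at the start; "moment": the same for the moment, N m; "width": finger opening in m; "grasp_force": force on a finger pad.
Only numpy, scipy, OpenCV 4.12 (cv2) and the standard library are available. Lean on these libraries where they do the work, as an engineer would, in place of code of your own. Each camera call takes 0.05 s, during which the arm holds its last target. There are 200 camera calls.

## Task

Lock the lamp's foot in its oak base: set the dark wooden wedge with the red end flat in the channel beside the foot, thin end first, and tap it in from its red end until it sits tight and stays so by itself. It is tight once it takes a firm push of about 14 N to drive it further; do not force it much beyond that, or the foot's rubber liner is crushed, and leave the grey shim, the brass tin and the screwdriver beside it where they are.

Things in the scene. Friction and masses are not known exactly. Their poses are not given: they have to be found in the camera images.
- wedge: The loose dark wooden wedge with a red butt end (a smooth, slippery strike plate), 120 long, 30 high, tapering evenly on both sides from 26 mm thick at the red butt to 10 mm at the thin end; about 80 g. It lies flat on its underside, as it must in the channel. Origin: centre of the underside; x runs along it from butt (x=-60 mm) to thin end (x=+60 mm), y across the thickness, z up.
- base: The fixed pale oak lamp base: slab 210 x 160 x 18 mm (x from -110 to +100, y from -110 to +50 mm), carrying a 90 mm long tapered channel along x, centred on y=0 and open above, between an oak cheek and the dark steel lamp foot. The wedge is driven along +x, on the slippery waxed slab. Origin: underside of the slab, below the channel's centre line.
- mouth (a point): Centre of the channel's wide open end, on the slab's top (18 mm above the table), at x=-20 mm of the base; axes as the base. From here the channel runs 90 mm along +x and narrows with the wedge's own taper, nominally from 20 mm to 8 mm wide. The slab goes on 90 mm in front of the mouth (-x), as an apron for the wedge.
- cheek: The fixed oak cheek, 90 x 26 x 34 mm, that stands on the slab and bounds the channel on its +y side. A wedge driven tight presses on it. Origin and axes: the same as the base's.
- foot_side (a point): Nominal middle of the foot's upper edge on the channel's -y side, 33 mm above the slab. The foot gives way to -y on rubber, 5.5 N per mm; its real face lies up to 3 mm nearer or farther than this, unmeasured, so the wedge binds with 22 to 68 mm still outside the mouth. It is tight at a 14 N push (some 12 to 16), some 12 to 20 mm further in, and stays by friction.
- post (a point): Top of the lamp-post stub on the foot, 90 mm above the table, 20 mm thick: keep the gripper's body clear of it. The push needed on the wedge grows by about 0.9 N per mm once it binds, depending on friction.
- spare: A grey plastic shim with a black end, 100 x 15 x 22 mm, lying near the wedge; too thin, not to be used. Origin: centre of the underside, x along it to the thin end.
- wax_tin: A low round brass tin with a white lid, 64 mm wide, 45 mm high; a bystander. Origin: centre of the underside.
- screwdriver: A screwdriver with a red handle lying on the table; a bystander. Origin: underside, x along it to the tip.
There are look-alikes about, which are no part of the job. Of the things like the wedge, leave any that is white; of the rest the smaller one is meant.

How it is judged:
On the way:
1. the wedge lies in the channel, thin end at least 15 mm past the mouth (x of wedge in the frame of mouth between -0.045 and 0.062 m and y of wedge in the frame of mouth between -0.015 and 0.015 m and z of wedge in the frame of mouth between -0.004 and 0.006 m and angle between the x axis of wedge and the x axis of base, either way round below 0.25 rad), for 0.1 s.
At the end, for the whole second after the job is handed in: The wedge lies flat in the channel (within 6 mm of the slab), within 10 mm of its centre line and in line with it within 0.12 rad, driven well in (its middle from 10 mm before to 62 mm past the mouth), released and at rest, and clamped: it presses on the oak cheek with more than 5.5 N (contact force between wedge and cheek above 5.5 N and x of wedge in the frame of mouth between -0.01 and 0.062 m and y of wedge in the frame of mouth between -0.01 and 0.01 m and z of wedge in the frame of mouth between -0.004 and 0.006 m and angle between the x axis of wedge and the x axis of base, either way round below 0.12 rad and linear speed of wedge below 0.01 m/s); the robot touches nothing.
It fails at once if the wedge is overdriven: it presses on the oak cheek with more than 15 N (contact force between wedge and cheek above 15 N).
It fails at once if the gripper rams the oak base with more than 25 N (contact force between the arm and base above 25 N).
It fails at once if the spare shim, the brass tin or the screwdriver is moved by more than 30 mm (distance of any of spare, wax_tin, screwdriver from where it was at the start of the episode above 0.03 m).
It also fails if it takes over 48 s, if anything falls off the work surface, if the arm or the gripper's body presses on something with over 40 N, if the wrist force passes 120 N, or if a joint passes its speed limit or range.

## Working session

There is one attempt and no reset: what is moved stays moved. The work goes in short steps, Python scripts to look and compute and a shell command to move; the robot and the scene stay as the last step left them, time stands still between calls to the robot, and variables do not carry over. Pictures are saved under pics/ and viewed, at most 10 in all, crops included, and the job is handed in when it is done.

```bash
mkdir -p pics; ls
cat > h.py <<'E'
import numpy as np, cv2, json
from workcell import env
def grab(n,f=None):
    d=env.grab_frame(n)
    if f: cv2.imwrite('pics/'+f,cv2.cvtColor(d['frame'],cv2.COLOR_RGB2BGR))
    return d
def ray(d,u,v,z):
    E=np.array(d['extrinsics']);R=E[:3,:3];t=E[:3,3];c=-R.T@t
    r=R.T@np.array([(u-d['cx'])/d['fx'],(v-d['cy'])/d['fy'],1]); return c+r*(z-c[2])/r[2]
def proj(d,p):
    E=np.array(d['extrinsics']);q=E[:3,:3]@np.array(p)+E[:3,3]
    return d['fx']*q[0]/q[2]+d['cx'],d['fy']*q[1]/q[2]+d['cy']
E
python3 - <<'E'
from h import *
grab('top','top0.png');grab('side','side0.png')
s=env.get_state();print({k:np.round(v,3).tolist() for k,v in s.items()},env.nose_length)
E
```

```text
pics
{'clock': 0.1, 'q': [-1.316, 0.261, -0.139, 1.173, -0.0, 1.571], 'joint_vel': [-0.001, -0.002, 0.004, 0.002, 0.0, -0.0], 'joint_torque': [0.0, -40.651, 25.453, 0.01, -0.0, -0.0], 'ee_pos': [0.132, -0.507, 0.242], 'ee_rot': [0.992, 0.127, -0.0, -0.001], 'contact_force': [-0.447, -0.506, -0.214], 'moment': [-0.006, -0.001, -0.015], 'grasp_force': 0.0, 'width': 0.086} 0.011
```

View pics/top0.png

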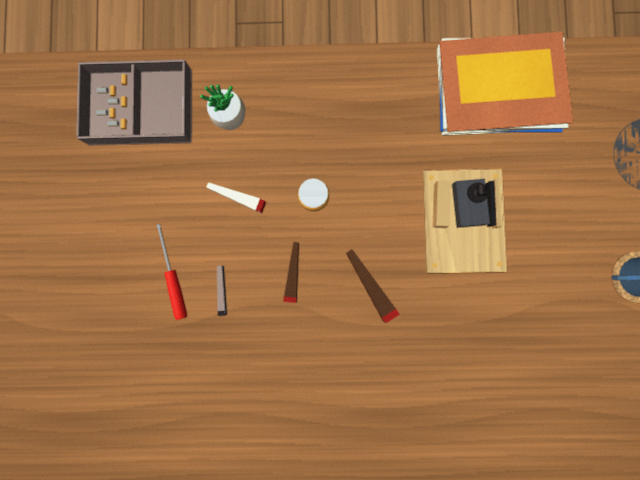

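View pics/side0.png

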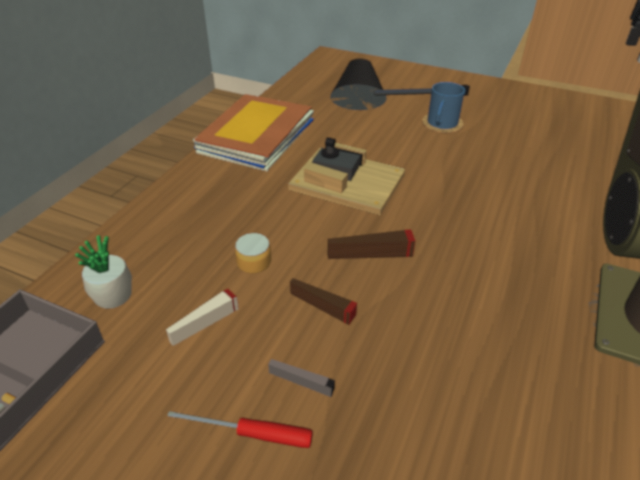

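Three wedge-like things show in the top view: a white one at (236,197), which is excluded, a small dark one with a red end at (291,272), and a large dark one at (373,286). The small dark one fits. The base is at (465,221), with its mouth facing down the image.

Run:
```python
from h import *
d=grab('top');f=d['frame'];hsv=cv2.cvtColor(f,cv2.COLOR_RGB2HSV)
cv2.imwrite('pics/crop1.png',cv2.cvtColor(cv2.resize(np.hstack([f[230:330,220:420],f[160:280,410:520][:100].copy()]),None,fx=2.5,fy=2.5,interpolation=cv2.INTER_CUBIC),cv2.COLOR_RGB2BGR))
E_=np.array(d['extrinsics']);print('cam',-E_[:3,:3].T@E_[:3,3], d['fx'])
for uv in [(0,0),(640,0),(0,480)]: print(uv,ray(d,*uv,0).round(3))
def blob(mask,roi,z,name):
    m=np.zeros(mask.shape,np.uint8);x0,y0,x1,y1=roi;m[y0:y1,x0:x1]=mask[y0:y1,x0:x1]*255
    c=max(cv2.findContours(m,0,cv2.CHAIN_APPROX_NONE)[0],key=cv2.contourArea)
    b=cv2.boxPoints(cv2.minAreaRect(c));print(name,b.round(1).tolist());w=np.array([ray(d,*p,z)for p in b]);print(w[:,:2].round(4).tolist(),'c',w.mean(0).round(4),'sz',np.linalg.norm(w[1]-w[0]).round(4),np.linalg.norm(w[2]-w[1]).round(4));return m
H,S,V=[hsv[...,i].astype(int) for i in range(3)]
dark=(V<85); red=((H<6)|(H>172))&(S>170)&(V>80)
w=blob(dark|red,(275,235,310,310),.03,'wedge')
blob(red,(275,235,310,310),.03,'butt')
blob(dark|red,(340,240,405,325),.03,'bigwedge')
print('px',[f[y,x].tolist() for y,x in [(260,440),(205,440),(150,600),(200,470),(230,470),(290,440)]])
pale=(V>165)&(S<150)
blob(pale,(415,160,515,280),.018,'slab')
ys,xs=np.nonzero(w);
for r in range(ys.min(),ys.max()+1,4): k=xs[ys==r];print(r,k.min(),k.max())
```

```text
cam [0.50790664 0.12332299 0.98057091] 475.3263113241852
(0, 0) [1.126 0.833 0.   ]
(640, 0) [ 1.085 -0.548  0.   ]
(0, 480) [0.114 0.795 0.   ]
wedge [[283.79998779296875, 301.5], [286.6000061035156, 242.5], [298.70001220703125, 243.10000610351562], [295.8999938964844, 302.1000061035156]]
[[0.462, 0.2161], [0.5796, 0.209], [0.578, 0.1848], [0.4605, 0.1921]] c [0.52   0.2005 0.03  ] sz 0.1178 0.0243
butt [[283.6000061035156, 301.0], [284.1000061035156, 296.1000061035156], [296.20001220703125, 297.29998779296875], [295.70001220703125, 302.20001220703125]]
[[0.4631, 0.2164], [0.4727, 0.2153], [0.4699, 0.1913], [0.4603, 0.1924]] c [0.4665 0.2039 0.03  ] sz 0.0096 0.0242
bigwedge [[380.79998779296875, 315.6000061035156], [395.6000061035156, 308.20001220703125], [399.0, 315.0], [384.20001220703125, 322.3999938964844]]
[[0.4311, 0.0244], [0.4451, -0.0052], [0.4317, -0.0115], [0.4177, 0.018]] c [0.4314 0.0064 0.03  ] sz 0.0328 0.0148
px [[214, 182, 123], [211, 179, 120], [160, 110, 68], [55, 55, 57], [221, 189, 127], [174, 119, 71]]
slab [[415.0, 166.0], [514.0, 166.0], [514.0, 272.0], [415.0, 272.0]]
[[0.7326, -0.0554], [0.7281, -0.2567], [0.5123, -0.2458], [0.5159, -0.048]] c [ 0.6222 -0.1515  0.018 ] sz 0.2014 0.216
243 297 297
247 297 298
251 297 298
255 297 297
259 292 297
263 293 297
267 292 297
271 296 297
275 296 297
279 296 296
283 290 296
287 287 296
291 286 296
295 290 296
299 284 296
```

View pics/crop1.png

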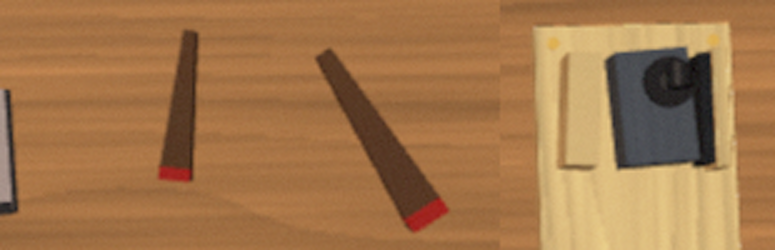

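The crop confirms it: the small dark wedge has its red butt at the bottom (290,299) and its thin end at (295,243). The cheek is to the left of the foot, and the channel opens towards -x. I'll refine the masks next.

Run:
```python
from h import *
d=grab('top');f=d['frame'];hsv=cv2.cvtColor(f,cv2.COLOR_RGB2HSV).astype(int)
H,S,V=hsv[...,0],hsv[...,1],hsv[...,2]
red=((H<6)|(H>172))&(S>170)&(V>80)
m=((V<115)|red)
def run(mask,r,x0,x1):
    k=np.nonzero(mask[r,x0:x1])[0]; return (k.min()+x0,k.max()+1+x0) if len(k) else None
pts=[]
for r in range(244,300,4):
    a=run(m,r,275,310)
    if a: mid=ray(d,sum(a)/2,r+.5,.03);pts.append(mid);print(r,a,mid.round(4)[:2],round((a[1]-a[0])*(.95/475.3)*1000,1))
p=np.array(pts);k=np.polyfit(p[:,0],p[:,1],1);print('line',k,'yaw',np.arctan(k[0]))
ys=np.nonzero(m[235:310,280:303].any(1))[0]+235;print('rows',ys.min(),ys.max()+1,ray(d,295,ys.min(),.03),ray(d,290,ys.max()+1,.03))
pale=((V>195)&(S<135)&(S>70)).astype(np.uint8)
q=np.zeros_like(pale);q[164:285,415:515]=pale[164:285,415:515]
L=cv2.connectedComponentsWithStats(q);i=1+np.argmax(L[2][1:,4]);c=cv2.findContours((L[1]==i).astype(np.uint8),0,1)[0][0]
b=cv2.boxPoints(cv2.minAreaRect(c));print('slab',b.round(1).tolist())
# edge lines: left edge, right edge, bottom edge
mm=(L[1]==i)
rows=range(180,268,4);l=[ray(d,np.nonzero(mm[r])[0].min(),r+.5,.018) for r in rows];rr=[ray(d,np.nonzero(mm[r])[0].max()+1,r+.5,.018) for r in rows]
cols=range(430,500,4);bt=[ray(d,c+.5,np.nonzero(mm[:,c])[0].max()+1,.018) for c in cols];tp=[ray(d,c+.5,np.nonzero(mm[:,c])[0].min(),.018) for c in cols]
for n,P,a,b_ in(('left',l,0,1),('right',rr,0,1),('bot',bt,1,0),('top',tp,1,0)):
    P=np.array(P);k=np.polyfit(P[:,a],P[:,b_],1);print(n,k.round(4),'at mean',P.mean(0).round(4),P[:,b_].std().round(4))
for r in (185,195,205,215,222): print(r,[f[r,c].tolist() for c in range(446,460)])
```

```text
244 (np.int64(293), np.int64(299)) [0.5752 0.1902] 12.0
248 (np.int64(293), np.int64(299)) [0.5672 0.1903] 12.0
252 (np.int64(292), np.int64(299)) [0.5592 0.1914] 14.0
256 (np.int64(291), np.int64(299)) [0.5512 0.1925] 16.0
260 (np.int64(291), np.int64(299)) [0.5431 0.1926] 16.0
264 (np.int64(290), np.int64(298)) [0.5352 0.1947] 16.0
268 (np.int64(289), np.int64(298)) [0.5272 0.1958] 18.0
272 (np.int64(288), np.int64(298)) [0.5193 0.197 ] 20.0
276 (np.int64(288), np.int64(298)) [0.5113 0.1971] 20.0
280 (np.int64(287), np.int64(298)) [0.5034 0.1982] 22.0
284 (np.int64(286), np.int64(298)) [0.4954 0.1993] 24.0
288 (np.int64(286), np.int64(298)) [0.4875 0.1994] 24.0
292 (np.int64(285), np.int64(297)) [0.4796 0.2015] 24.0
296 (np.int64(285), np.int64(297)) [0.4717 0.2016] 24.0
line [-0.11748337  0.25729831] yaw -0.11694728317124703
rows 242 302 [0.58027648 0.19212201 0.03      ] [0.460873   0.20369805 0.03      ]
slab [[423.79998779296875, 170.1999969482422], [503.29998779296875, 168.39999389648438], [505.6000061035156, 271.0], [426.0, 272.70001220703125]]
left [-0.0046 -0.0711] at mean 
[... 650 characters left out ...]
7, 81, 84]]
205 [[208, 177, 118], [208, 177, 119], [210, 176, 117], [211, 178, 120], [220, 187, 126], [222, 191, 128], [222, 190, 127], [191, 163, 110], [118, 101, 75], [59, 53, 52], [58, 54, 49], [57, 52, 50], [69, 67, 69], [77, 77, 82]]
215 [[211, 180, 119], [212, 179, 123], [208, 178, 119], [213, 182, 123], [219, 185, 125], [222, 191, 127], [223, 191, 127], [223, 188, 127], [207, 174, 119], [137, 115, 83], [61, 56, 51], [61, 55, 52], [60, 54, 52], [65, 62, 66]]
222 [[211, 179, 121], [211, 180, 121], [212, 182, 121], [215, 181, 123], [221, 187, 127], [223, 190, 127], [222, 190, 128], [223, 190, 128], [224, 192, 129], [187, 157, 108], [107, 92, 70], [61, 55, 53], [61, 53, 50], [57, 51, 48]]
```

Measured positions, checked against the given sizes:

| Item | Value |
|---|---|
| Wedge centre | about (0.521, 0.197) |
| Wedge yaw | about -0.117 |
| Wedge length | 119 mm (given 120) |
| Slab | 158 x 208 mm (given 160 x 210) |
| Mouth | about (0.603, -0.123) |
| Base yaw | about -0.007 |

I'm moving now.

```bash
python3 -m creep '{"plan":[{"offset":[0.5,1,0],"angular":[0,0,-0.45],"hand":60},{"offset":[0.5,1,0],"angular":[0,0,-0.45],"hand":60},{"offset":[0.5,1,0],"angular":[0,0,-0.45],"hand":60},{"offset":[0.5,1,0],"angular":[0,0,-0.45],"hand":60},{"offset":[0.5,1,0],"angular":[0,0,-0.45],"hand":60},{"offset":[0.5,1,0],"angular":[0,0,-0.45],"hand":60},{"offset":[0.5,1,0],"angular":[0,0,-0.45],"hand":60},{"offset":[0.5,1,0],"angular":[0,0,-0.4],"hand":60}]}'
python3 -m creep '{"plan":[{"offset":[0.5,1,0],"angular":[0,0,0],"hand":60},{"offset":[0.5,1,0],"angular":[0,0,0],"hand":60},{"offset":[0.5,1,0],"angular":[0,0,0],"hand":60},{"offset":[0.5,1,0],"angular":[0,0,0],"hand":60},{"offset":[0.5,1,0],"angular":[0,0,0],"hand":60},{"offset":[0.5,1,0],"angular":[0,0,0],"hand":60},{"offset":[0.5,1,0],"angular":[0,0,0],"hand":60},{"offset":[0.5,1,0],"angular":[0,0,0],"hand":60}]}'
python3 -m creep '{"plan":[{"offset":[0.6,1,0],"angular":[0,0,0],"hand":60},{"offset":[0.6,1,0],"angular":[0,0,0],"hand":60},{"offset":[0.6,1,0],"angular":[0,0,0],"hand":60},{"offset":[0.6,1,0],"angular":[0,0,0],"hand":60},{"offset":[0.6,1,0],"angular":[0,0,0],"hand":60},{"offset":[0.6,1,0],"angular":[0,0,0],"hand":60},{"offset":[0.6,1,0],"angular":[0,0,0],"hand":60},{"offset":[0,0,0],"angular":[0,0,0],"hand":60}]}'
```

```text
clock: 0.87
ee_pos: [0.2326, -0.3067, 0.2422]
ee_rot: [0.998, -0.06, 0.0, -0.0]
contact_force: [0.7, 0.5, 0.6]
width: 0.0597
grasp_force: 0.0
clock: 1.53
ee_pos: [0.3325, -0.1067, 0.2424]
ee_rot: [0.998, -0.058, 0.0, 0.0]
contact_force: [1.3, -0.5, -0.5]
width: 0.0603
grasp_force: 0.0
clock: 2.2
ee_pos: [0.4357, 0.0001, 0.2422]
ee_rot: [0.999, -0.02, 0.001, -0.029]
contact_force: [0.7, 0.2, 0.3]
width: 0.0601
grasp_force: 0.0
```

```bash
python3 - <<'E'
from h import *
s=env.get_state();print({k:np.round(v,3).tolist() for k,v in s.items() if k in('q','joint_vel','ee_pos','ee_rot')})
E
python3 -m creep '{"plan":[{"offset":[0,0.5,0],"angular":[0,0,0],"hand":60},{"offset":[0,0.5,0],"angular":[0,0,0],"hand":60},{"offset":[0,0,0],"angular":[0,0,0],"hand":60}]}'
python3 -c "
from h import *
print(np.round(env.get_state()['q'],3))"
```

```text
{'q': [-0.041, 0.106, -0.336, 1.127, 0.058, 3.141], 'joint_vel': [-0.02, -0.03, -0.042, 0.034, -0.039, -0.002], 'ee_pos': [0.436, 0.0, 0.242], 'ee_rot': [0.999, -0.02, 0.001, -0.029]}
clock: 2.45
ee_pos: [0.4311, 0.0109, 0.2422]
ee_rot: [0.999, -0.012, -0.0, -0.035]
contact_force: [-0.1, -0.9, -0.4]
width: 0.0601
grasp_force: 0.0
[-0.024  0.101 -0.343  1.129  0.069  3.141]
```

Joint 6 reached its limit, so I'll take the half-turned grasp by rotating +z about 175°, and remove the small tilt (-0.67 about x).

```bash
python3 -m creep '{"plan":[{"offset":[0,0,0],"angular":[-0.67,0,1],"hand":60},{"offset":[0.1,0,0],"angular":[0,0,1],"hand":60},{"offset":[0.1,0.2,0],"angular":[0,0,1],"hand":60},{"offset":[0.1,0.3,0],"angular":[0,0,1],"hand":60},{"offset":[0.1,0.3,0],"angular":[0,0,1],"hand":60},{"offset":[0.1,0.3,0],"angular":[0,0,1],"hand":60},{"offset":[0.1,0.3,0],"angular":[0,0,1],"hand":60},{"offset":[0.1,0.3,0],"angular":[0,0,1],"hand":60}]}'
python3 -m creep '{"plan":[{"offset":[0.1,0.3,0],"angular":[0,0,1],"hand":60},{"offset":[0.1,0.3,0],"angular":[0,0,1],"hand":60},{"offset":[0.1,0.3,0],"angular":[0,0,1],"hand":60},{"offset":[0.1,0.3,0],"angular":[0,0,1],"hand":60},{"offset":[0.1,0.3,0],"angular":[0,0,1],"hand":60},{"offset":[0.1,0.3,0],"angular":[0,0,1],"hand":60},{"offset":[0.1,0.3,0],"angular":[0,0,1],"hand":60},{"offset":[0.1,0.3,0],"angular":[0,0,1],"hand":60}]}'
python3 -m creep '{"plan":[{"offset":[0.1,0.3,-0.5],"angular":[0,0,1],"hand":60},{"offset":[0.1,0.3,-0.5],"angular":[0,0,1],"hand":60},{"offset":[0.1,0.3,-0.5],"angular":[0,0,1],"hand":60},{"offset":[0.1,0.3,-0.5],"angular":[0,0,1],"hand":60},{"offset":[0.1,0.3,-0.5],"angular":[0,0,1],"hand":60},{"offset":[0.1,0.3,-0.5],"angular":[0,0,1],"hand":60},{"offset":[0.1,0.3,-0.5],"angular":[0,0,1],"hand":60},{"offset":[0.1,0.3,-0.5],"angular":[0,0,1],"hand":60}]}'
cat >> h.py <<'E'
from scipy.spatial.transform import Rotation as Rn
def need(p,yaw):
    s=env.get_state();R=Rn.from_quat(s['ee_rot']);T=Rn.from_euler('z',yaw)*Rn.from_euler('x',np.pi)
    print('t',s['clock'],'pos',np.round(s['ee_pos'],4),'off',((np.array(p)-s['ee_pos'])/.025).round(2),'ang',(np.degrees((T*R.inv()).as_rotvec())/6).round(2),'q6',round(s['q'][5],2),'F',np.round(s['contact_force'],1),'w',round(s['width'],4))
E
python3 -c "
from h import *
need([.511,.1975,.1],np.pi-.117)"
```

```text
clock: 3.12
ee_pos: [0.4489, 0.0531, 0.2425]
ee_rot: [0.918, 0.398, -0.001, 0.001]
contact_force: [0.3, -0.8, -0.1]
width: 0.0603
grasp_force: 0.0
clock: 3.78
ee_pos: [0.469, 0.113, 0.2425]
ee_rot: [0.676, 0.736, -0.001, 0.001]
contact_force: [-0.0, -0.4, -0.3]
width: 0.0599
grasp_force: 0.0
clock: 4.45
ee_pos: [0.4891, 0.173, 0.142]
ee_rot: [0.318, 0.948, -0.0, 0.001]
contact_force: [0.2, 0.2, 0.4]
width: 0.06
grasp_force: 0.0
t 4.45 pos [0.4891 0.173  0.142 ] off [ 0.88  0.98 -1.68] ang [0.   0.03 5.07] q6 0.99 F [0.2 0.2 0.4] w 0.06
```

```bash
python3 -m creep '{"plan":[{"offset":[0.2,0.2,-0.2],"angular":[0,0,1],"hand":60},{"offset":[0.2,0.2,-0.4],"angular":[0,0,1],"hand":60},{"offset":[0.2,0.2,-0.4],"angular":[0,0,1],"hand":60},{"offset":[0.2,0.2,-0.3],"angular":[0,0,1],"hand":60},{"offset":[0.08,0.18,-0.38],"angular":[0,0,1],"hand":60},{"offset":[0,0,0],"angular":[0,0,0.07],"hand":60}]}'
python3 -c "
from h import *
d=grab('wrist','w1.png');need([.511,.1975,.015],np.pi-.117)
for x in(-60,60): print(proj(d,[.5206+x*.000993,.1968-x*.000117,.03]))"
```

```text
clock: 4.95
ee_pos: [0.5106, 0.1974, 0.0989]
ee_rot: [0.06, 0.998, -0.0, 0.0]
contact_force: [0.3, -0.6, -0.1]
width: 0.0602
grasp_force: 0.0
t 5.0 pos [0.5105 0.1971 0.0997] off [ 0.02  0.01 -3.39] ang [0.   0.   0.06] q6 0.49 F [-0.3 -0.4 -0.3] w 0.0598
(np.float64(326.93608507369674), np.float64(180.82536780444653))
(np.float64(327.31715096634645), np.float64(383.6281461896899))
```

View pics/w1.png

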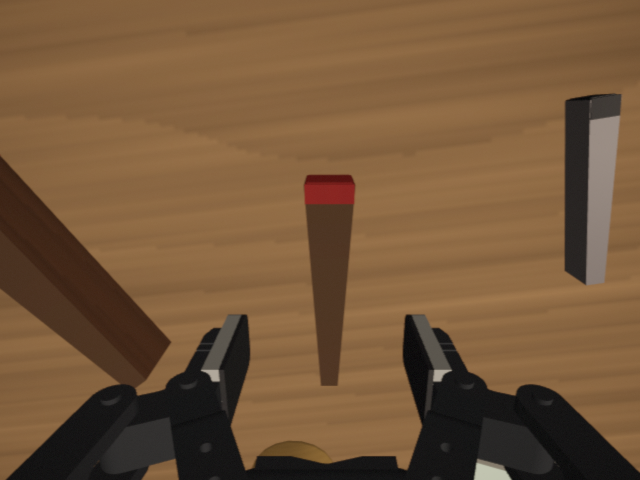

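The wrist view shows the wedge centred between the fingers (col ~329) and aligned. Its red butt edge is at row 183 and its thin end at row 385, as projected. Descending to grip.

```bash
python3 -m creep '{"plan":[{"offset":[0,0,-0.7],"angular":[0,0,0],"hand":60},{"offset":[0,0,-0.7],"angular":[0,0,0],"hand":60},{"offset":[0,0,-0.7],"angular":[0,0,0],"hand":60},{"offset":[0,0,-0.7],"angular":[0,0,0],"hand":60},{"offset":[0,0,-0.4],"angular":[0,0,0],"hand":60},{"offset":[0,0,-0.17],"angular":[0,0,0],"hand":40},{"offset":[0,0,0],"angular":[0,0,0],"hand":10},{"offset":[0,0,0],"angular":[0,0,0],"hand":10}]}'
python3 -m creep '{"plan":[{"offset":[0,0,0],"angular":[0,0,0],"hand":10},{"offset":[0,0,0],"angular":[0,0,0],"hand":10},{"offset":[0,0,0],"angular":[0,0,0],"hand":10},{"offset":[0,0,0],"angular":[0,0,0],"hand":10}]}'
python3 -c "
from h import *
need([.511,.1975,.015],np.pi-.117)"
```

```text
clock: 5.67
ee_pos: [0.5119, 0.1977, 0.0168]
ee_rot: [0.061, 0.998, 0.001, 0.002]
contact_force: [0.4, -0.2, 0.1]
width: 0.0243
grasp_force: 0.0
clock: 6.0
ee_pos: [0.5124, 0.1981, 0.0172]
ee_rot: [0.061, 0.998, 0.001, 0.002]
contact_force: [-0.3, -0.9, 6.7]
width: 0.019
grasp_force: 59.1
t 6.0 pos [0.5124 0.1981 0.0172] off [-0.06 -0.02 -0.09] ang [-0.01  0.04  0.04] q6 0.49 F [-0.3 -0.9  6.7] w 0.019
```

```bash
python3 -m creep '{"plan":[{"offset":[0,0,0.5],"angular":[0,0,0],"hand":10},{"offset":[0,0,0.8],"angular":[0,0,0],"hand":10},{"offset":[0,0,0.8],"angular":[0,0,0],"hand":10},{"offset":[0,-0.3,0.8],"angular":[0,0,0],"hand":10},{"offset":[0,-0.7,0.4],"angular":[0,0,0],"hand":10},{"offset":[0.1,-0.9,0],"angular":[0,0,0.15],"hand":10},{"offset":[0.1,-0.9,0],"angular":[0,0,0.15],"hand":10},{"offset":[0.1,-0.9,0],"angular":[0,0,0.15],"hand":10}]}'
python3 -m creep '{"plan":[{"offset":[0.1,-0.9,0],"angular":[0,0,0.15],"hand":10},{"offset":[0.1,-0.9,0],"angular":[0,0,0.15],"hand":10},{"offset":[0.1,-0.9,0],"angular":[0,0,0.15],"hand":10},{"offset":[0.1,-0.9,0],"angular":[0,0,0.15],"hand":10},{"offset":[0.1,-0.9,0],"angular":[0,0,0],"hand":10},{"offset":[0,-0.9,0],"angular":[0,0,0],"hand":10},{"offset":[0,-0.9,0],"angular":[0,0,0],"hand":10},{"offset":[0,-0.9,0],"angular":[0,0,0],"hand":10}]}'
python3 -m creep '{"plan":[{"offset":[0,-0.9,0],"angular":[0,0,0],"hand":10},{"offset":[0,-0.9,0],"angular":[0,0,0],"hand":10},{"offset":[0,-0.1,0],"angular":[0,0,0],"hand":10},{"offset":[0,0,0],"angular":[0,0,0],"hand":10}]}'
python3 - <<'E'
from h import *
need([.5327,-.1225,.1],np.pi-.007)
d=grab('wrist','w2.png');t=grab('top','t2.png')
# expected mouth-area pixels in wrist
for p in [(.603,-.123,.018),(.603,-.113,.052),(.603,-.133,.051)]: print(p,np.round(proj(d,p),1))
cv2.imwrite('pics/t2c.png',cv2.cvtColor(cv2.resize(t['frame'][160:300,400:530],None,fx=4.5,fy=4.2,interpolation=cv2.INTER_CUBIC),cv2.COLOR_RGB2BGR))
E
```

```text
clock: 6.67
ee_pos: [0.5191, 0.1046, 0.099]
ee_rot: [0.036, 0.999, 0.0, 0.002]
contact_force: [0.1, -0.8, -0.5]
width: 0.0189
grasp_force: 58.5
clock: 7.33
ee_pos: [0.5313, -0.0758, 0.0985]
ee_rot: [0.006, 1.0, 0.0, 0.001]
contact_force: [-0.3, -0.4, -0.4]
width: 0.019
grasp_force: 58.5
clock: 7.67
ee_pos: [0.5314, -0.1233, 0.0985]
ee_rot: [0.007, 1.0, 0.001, 0.001]
contact_force: [0.2, 0.8, -1.0]
width: 0.0187
grasp_force: 58.6
t 7.6667 pos [ 0.5314 -0.1233  0.0985] off [0.05 0.03 0.06] ang [-0.01  0.02  0.07] q6 -0.21 F [ 0.2  0.8 -1. ] w 0.0187
(0.603, -0.123, 0.018) [327.9 373.4]
(0.603, -0.113, 0.052) [346.8 412.3]
(0.603, -0.133, 0.051) [309.9 411.4]
```

View pics/w2.png

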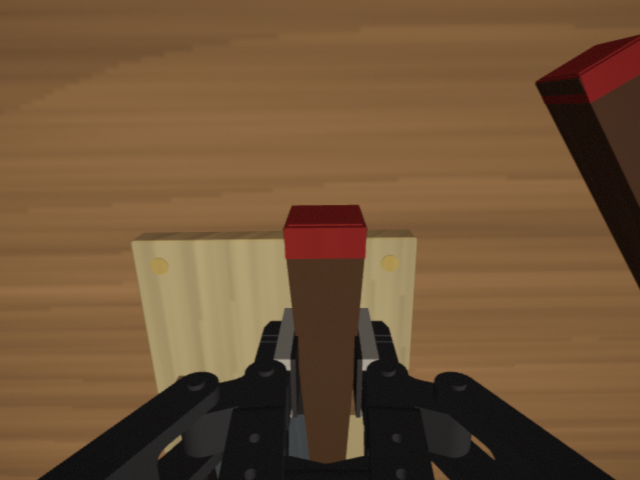

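The wedge is held straight and flat, with its red butt at (325,230). The slab's front corners are at (134,240) and (416,236). I'll check the channel line against those corners and view the top crop.

Run:
```python
from h import *
d=env.grab_frame('wrist')
a=ray(d,134,241,.018);b=ray(d,416.5,237,.018);print('front corners',a,b,np.linalg.norm(a-b))
u=(b-a)/np.linalg.norm(b-a);o=a+u*.110;x=np.array([u[1],-u[0],0]);print('yaw',np.arctan2(x[1],x[0]),'mouth',o+x*.09)
d=env.grab_frame('side');
for p in [(.603,-.123,.018),(.603,-.113,.052)]: print(np.round(proj(d,p),1))
t=env.grab_frame('top')
for p in [(.603,-.123,.018),(.603,-.113,.052),(.603,-.087,.052)]: print(np.round(proj(t,p),1))
```

```text
front corners [ 0.51511748 -0.22694039  0.018     ] [ 0.51473861 -0.07168971  0.018     ] 0.15525113985263012
yaw 0.0024403735738907726 mouth [ 0.60484878 -0.11672109  0.018     ]
[349.9 184.7]
[348.8 173.7]
[450.7 228.2]
[449.9 226.5]
[436.6 226.8]
```

View pics/t2c.png

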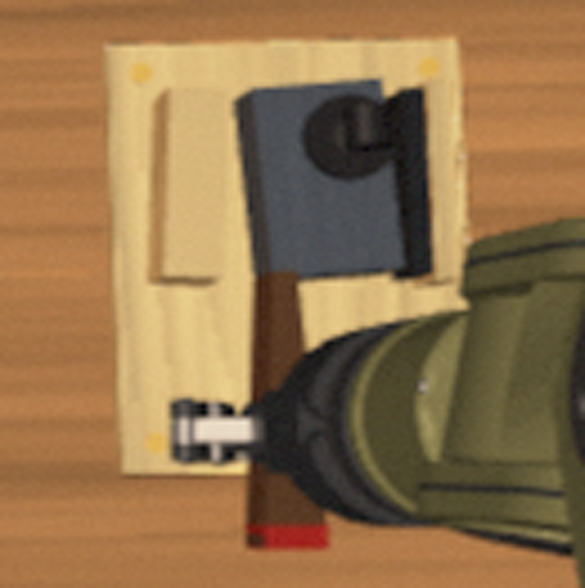

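Top view: the channel runs at crop col ~235, between the cheek (inner edge ~217) and the foot (~255). The held wedge only looks shifted right because of parallax. The cheek edge prediction (449.9) matches the pixels, so I'm keeping the axis at y=-0.1225 and lowering onto the apron.

```bash
python3 -m creep '{"plan":[{"offset":[-0.1,0.03,-0.5],"angular":[0,0,0.07],"hand":10},{"offset":[0,0,-0.7],"angular":[0,0,0],"hand":10},{"offset":[0,0,-0.7],"angular":[0,0,0],"hand":10},{"offset":[0,0,-0.4],"angular":[0,0,0],"hand":10},{"offset":[0,0,-0.1],"angular":[0,0,0],"hand":10},{"offset":[0,0,-0.06],"angular":[0,0,0],"hand":10},{"offset":[0,0,0],"angular":[0,0,0],"hand":10}]}'
python3 - <<'E'
from h import *
need([.531,-.1225,.0352],np.pi-.007)
t=env.grab_frame('top')
cv2.imwrite('pics/t3c.png',cv2.cvtColor(cv2.resize(t['frame'][170:300,410:510],None,fx=5,fy=4.5,interpolation=cv2.INTER_CUBIC),cv2.COLOR_RGB2BGR))
E
```

```text
clock: 8.5
ee_pos: [0.5294, -0.1212, 0.0373]
ee_rot: [0.002, 1.0, 0.0, 0.001]
contact_force: [0.7, -0.0, -0.3]
width: 0.0192
grasp_force: 58.6
t 8.5 pos [ 0.5294 -0.1212  0.0373] off [ 0.06 -0.05 -0.08] ang [-0.01  0.03 -0.03] q6 -0.22 F [ 0.7 -0.  -0.3] w 0.0192
```

View pics/t3c.png

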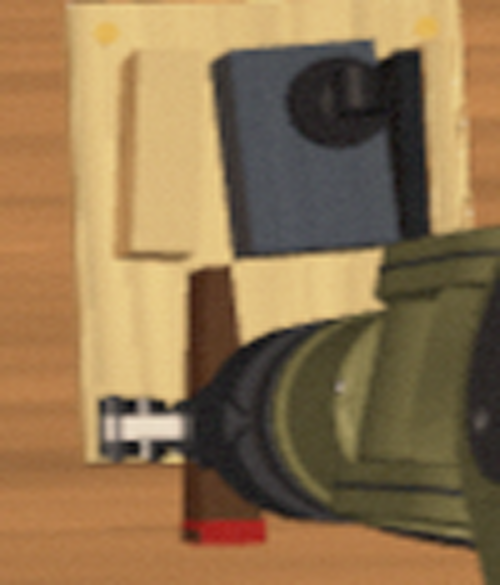

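The wedge is down on the apron, in line, with its thin end at crop (213,268), just before the mouth between the cheek (~193) and the foot (~235). Sliding it in gently.

```bash
python3 -m creep '{"plan":[{"offset":[0,-0.06,-0.06],"angular":[0,0,-0.03],"hand":10},{"offset":[0.2,0,0],"angular":[0,0,0],"hand":10},{"offset":[0.2,0,0],"angular":[0,0,0],"hand":10},{"offset":[0.2,0,0],"angular":[0,0,0],"hand":10},{"offset":[0.2,0,0],"angular":[0,0,0],"hand":10},{"offset":[0,0,0],"angular":[0,0,0],"hand":10}]}'
python3 -m creep '{"plan":[{"offset":[0.2,0,0],"angular":[0,0,0],"hand":10},{"offset":[0.2,0,0],"angular":[0,0,0],"hand":10},{"offset":[0,0,0],"angular":[0,0,0],"hand":10}]}'
```

```text
clock: 9.05
ee_pos: [0.5511, -0.1232, 0.0359]
ee_rot: [0.004, 1.0, 0.0, 0.002]
contact_force: [0.7, 0.4, 0.2]
width: 0.0189
grasp_force: 58.6
clock: 9.3
ee_pos: [0.5605, -0.1231, 0.0357]
ee_rot: [0.004, 1.0, 0.0, 0.002]
contact_force: [-0.2, -0.1, 0.1]
width: 0.0191
grasp_force: 58.6
```

```bash
python3 -m creep '{"plan":[{"offset":[0.2,0,0],"angular":[0,0,0],"hand":10},{"offset":[0.2,0,0],"angular":[0,0,0],"hand":10},{"offset":[0,0,0],"angular":[0,0,0],"hand":10}]}'
python3 -m creep '{"plan":[{"offset":[0,0,0],"angular":[0,0,0],"hand":45},{"offset":[0,0,0],"angular":[0,0,0],"hand":45},{"offset":[0,0,0],"angular":[0,0,0],"hand":45},{"offset":[0,0,0],"angular":[0,0,0],"hand":45},{"offset":[0,0,0],"angular":[0,0,0],"hand":45},{"offset":[0,0,0],"angular":[0,0,0],"hand":45}]}'
```

```text
clock: 9.55
ee_pos: [0.5705, -0.1231, 0.0357]
ee_rot: [0.004, 1.0, 0.0, 0.002]
contact_force: [0.9, 0.4, -0.7]
width: 0.019
grasp_force: 58.7
clock: 10.05
ee_pos: [0.5689, -0.123, 0.0356]
ee_rot: [0.004, 1.0, 0.0, 0.001]
contact_force: [1.5, -0.1, -1.2]
width: 0.0451
grasp_force: 0.0
```

```bash
python3 -m creep '{"plan":[{"offset":[0,0,0.6],"angular":[0,0,0],"hand":45},{"offset":[0,0,0.8],"angular":[0,0,0],"hand":45},{"offset":[-0.2,0,0.6],"angular":[0,0,0],"hand":0},{"offset":[-0.7,0,0],"angular":[0,0,0],"hand":0},{"offset":[-0.8,0,0],"angular":[0,0,0],"hand":0},{"offset":[-0.8,0,0],"angular":[0,0,0],"hand":0},{"offset":[-0.8,0,0],"angular":[0,0,0],"hand":0},{"offset":[0,0,0],"angular":[0,0,0],"hand":0}]}'
python3 - <<'E'
from h import *
need([.488,-.1225,.035],np.pi-.007)
d=grab('wrist');f=d['frame'];hsv=cv2.cvtColor(f,cv2.COLOR_RGB2HSV).astype(int)
m=(((hsv[...,0]<6)|(hsv[...,0]>172))&(hsv[...,1]>170)&(hsv[...,2]>80)).astype(np.uint8);m[:,450:]=0
n,l,s,c=cv2.connectedComponentsWithStats(m);print(s[1:][s[1:,4]>50])
t=grab('top')
F=np.vstack([f[::1],]);F=cv2.resize(f,(480,360));T=cv2.resize(t['frame'][170:290,405:510],(315,360),interpolation=cv2.INTER_CUBIC)
cv2.imwrite('pics/m4.png',cv2.cvtColor(np.hstack([F,T]),cv2.COLOR_RGB2BGR))
E
```

```text
clock: 10.72
ee_pos: [0.4812, -0.1223, 0.0851]
ee_rot: [0.004, 1.0, 0.001, -0.002]
contact_force: [-1.1, -0.2, -0.1]
width: -0.0001
grasp_force: 0.0
t 10.7167 pos [ 0.4812 -0.1223  0.0851] off [ 0.27 -0.01 -2.  ] ang [-0.02 -0.03  0.01] q6 -0.24 F [-1.1 -0.2 -0.1] w -0.0001
[]
```

View pics/m4.png

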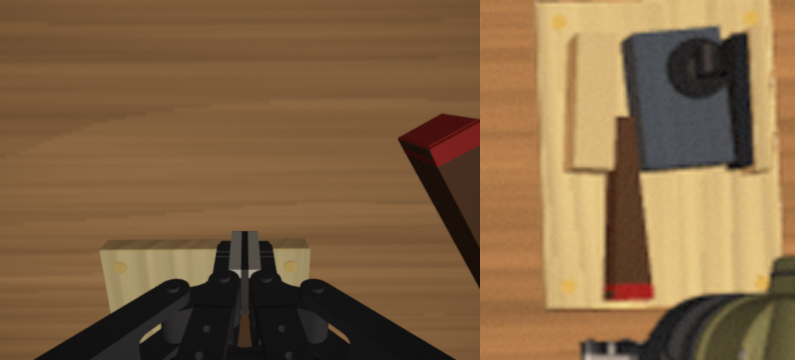

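The right panel shows the wedge flat in the channel and in line, with its red butt at crop (628,291), just inside the slab's front edge. The closed fingers are behind it. Lowering, then creeping up to the butt.

```bash
python3 -m creep '{"plan":[{"offset":[0,0,-0.6],"angular":[0,0,0],"hand":0},{"offset":[0,0,-0.7],"angular":[0,0,0],"hand":0},{"offset":[0,0,-0.7],"angular":[0,0,0],"hand":0},{"offset":[0.2,0,0],"angular":[0,0,0],"hand":0},{"offset":[0.2,0,0],"angular":[0,0,0],"hand":0},{"offset":[0.2,0,0],"angular":[0,0,0],"hand":0},{"offset":[0.2,0,0],"angular":[0,0,0],"hand":0},{"offset":[0,0,0],"angular":[0,0,0],"hand":0}]}'
python3 -m creep '{"plan":[{"offset":[0.2,0,0],"angular":[0,0,0],"hand":0},{"offset":[0.2,0,0],"angular":[0,0,0],"hand":0},{"offset":[0,0,0],"angular":[0,0,0],"hand":0}]}'
python3 -c "
from h import *
need([.51,-.1225,.035],np.pi-.007)"
```

```text
clock: 11.48
ee_pos: [0.5097, -0.1234, 0.0368]
ee_rot: [0.004, 1.0, -0.0, 0.003]
contact_force: [1.0, 0.2, -0.3]
width: -0.0003
grasp_force: 0.0
clock: 11.73
ee_pos: [0.5183, -0.1232, 0.0361]
ee_rot: [0.004, 1.0, 0.0, 0.002]
contact_force: [0.2, -0.2, -0.5]
width: -0.0003
grasp_force: 0.0
t 11.7333 pos [ 0.5183 -0.1232  0.0361] off [-0.33  0.03 -0.04] ang [-0.    0.04  0.  ] q6 -0.23 F [ 0.2 -0.2 -0.5] w -0.0003
```

```bash
for i in 1; do python3 -m creep '{"plan":[{"offset":[0.1,0,0],"angular":[0,0,0],"hand":0},{"offset":[0.1,0,0],"angular":[0,0,0],"hand":0},{"offset":[0,0,0],"angular":[0,0,0],"hand":0}]}'; done
python3 -m creep '{"plan":[{"offset":[0.1,0,0],"angular":[0,0,0],"hand":0},{"offset":[0.1,0,0],"angular":[0,0,0],"hand":0},{"offset":[0,0,0],"angular":[0,0,0],"hand":0}]}'
python3 -m creep '{"plan":[{"offset":[0.1,0,0],"angular":[0,0,0],"hand":0},{"offset":[0.1,0,0],"angular":[0,0,0],"hand":0},{"offset":[0,0,0],"angular":[0,0,0],"hand":0}]}'
```

```text
clock: 11.98
ee_pos: [0.5221, -0.123, 0.0356]
ee_rot: [0.004, 1.0, 0.0, 0.001]
contact_force: [0.7, 0.1, -0.1]
width: -0.0001
grasp_force: 0.0
clock: 12.23
ee_pos: [0.5272, -0.1231, 0.0356]
ee_rot: [0.004, 1.0, 0.0, 0.002]
contact_force: [0.2, -0.4, 0.7]
width: -0.0
grasp_force: 0.0
clock: 12.48
ee_pos: [0.5323, -0.1231, 0.0356]
ee_rot: [0.004, 1.0, 0.0, 0.002]
contact_force: [-0.3, 0.2, -0.0]
width: -0.0002
grasp_force: 0.0
```

```bash
python3 -m creep '{"plan":[{"offset":[0.1,0,0],"angular":[0,0,0],"hand":0},{"offset":[0.1,0,0],"angular":[0,0,0],"hand":0},{"offset":[0,0,0],"angular":[0,0,0],"hand":0}]}'
python3 -m creep '{"plan":[{"offset":[0.1,0,0],"angular":[0,0,0],"hand":0},{"offset":[0.1,0,0],"angular":[0,0,0],"hand":0},{"offset":[0,0,0],"angular":[0,0,0],"hand":0}]}'
python3 - <<'E'
from h import *
t=grab('top');T=cv2.resize(t['frame'][170:290,405:510],(525,600),interpolation=cv2.INTER_CUBIC)
cv2.imwrite('pics/t5.png',cv2.cvtColor(T,cv2.COLOR_RGB2BGR))
E
```

```text
clock: 12.73
ee_pos: [0.5373, -0.1231, 0.0357]
ee_rot: [0.004, 1.0, 0.0, 0.002]
contact_force: [0.6, -0.1, -1.1]
width: -0.0
grasp_force: 0.0
clock: 12.98
ee_pos: [0.5423, -0.1231, 0.0357]
ee_rot: [0.004, 1.0, 0.0, 0.002]
contact_force: [-0.1, 0.4, 0.1]
width: -0.0003
grasp_force: 0.0
```

View pics/t5.png

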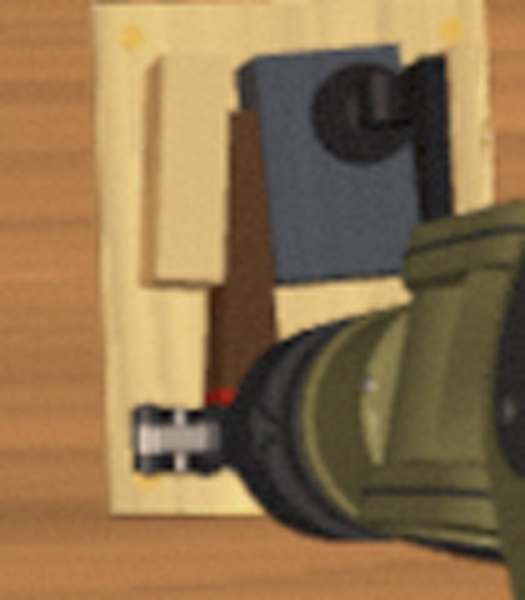

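The wedge is straight in the channel. Its thin end is at crop (245,115), it is almost touching both sides, and the butt is at row ~395. I'll keep pushing in finer steps.

```bash
python3 -m creep '{"plan":[{"offset":[0.1,0,0],"angular":[0,0,0],"hand":0},{"offset":[0,0,0],"angular":[0,0,0],"hand":0}]}'
python3 -m creep '{"plan":[{"offset":[0.1,0,0],"angular":[0,0,0],"hand":0},{"offset":[0,0,0],"angular":[0,0,0],"hand":0}]}'
python3 -m creep '{"plan":[{"offset":[0.1,0,0],"angular":[0,0,0],"hand":0},{"offset":[0,0,0],"angular":[0,0,0],"hand":0}]}'
```

```text
clock: 13.2
ee_pos: [0.5445, -0.123, 0.0356]
ee_rot: [0.004, 1.0, 0.0, 0.001]
contact_force: [0.6, -0.3, 0.2]
width: -0.0
grasp_force: 0.0
clock: 13.37
ee_pos: [0.5471, -0.123, 0.0356]
ee_rot: [0.004, 1.0, 0.0, 0.002]
contact_force: [-0.1, 0.3, -1.0]
width: -0.0001
grasp_force: 0.0
clock: 13.53
ee_pos: [0.5496, -0.123, 0.0356]
ee_rot: [0.004, 1.0, 0.0, 0.002]
contact_force: [0.5, 0.1, -0.4]
width: -0.0001
grasp_force: 0.0
```

```bash
python3 -m creep '{"plan":[{"offset":[0.1,0,0],"angular":[0,0,0],"hand":0},{"offset":[0.1,0,0],"angular":[0,0,0],"hand":0},{"offset":[0,0,0],"angular":[0,0,0],"hand":0}]}'
python3 -m creep '{"plan":[{"offset":[0.1,0,0],"angular":[0,0,0],"hand":0},{"offset":[0,0,0],"angular":[0,0,0],"hand":0}]}'
python3 -m creep '{"plan":[{"offset":[0.1,0,0],"angular":[0,0,0],"hand":0},{"offset":[0,0,0],"angular":[0,0,0],"hand":0}]}'
```

```text
clock: 13.78
ee_pos: [0.5549, -0.1231, 0.0357]
ee_rot: [0.004, 1.0, 0.0, 0.002]
contact_force: [0.6, 0.1, 0.3]
width: -0.0001
grasp_force: 0.0
clock: 13.95
ee_pos: [0.5571, -0.123, 0.0356]
ee_rot: [0.004, 1.0, 0.0, 0.002]
contact_force: [-0.0, 0.2, -0.4]
width: -0.0001
grasp_force: 0.0
clock: 14.12
ee_pos: [0.5596, -0.123, 0.0356]
ee_rot: [0.004, 1.0, 0.0, 0.002]
contact_force: [-0.7, -0.1, 0.5]
width: 0.0001
grasp_force: 0.0
```

```bash
python3 -m creep '{"plan":[{"offset":[0.1,0,0],"angular":[0,0,0],"hand":0},{"offset":[0,0,0],"angular":[0,0,0],"hand":0}]}'
python3 -m creep '{"plan":[{"offset":[0.1,0,0],"angular":[0,0,0],"hand":0},{"offset":[0,0,0],"angular":[0,0,0],"hand":0}]}'
python3 -m creep '{"plan":[{"offset":[0.1,0,0],"angular":[0,0,0],"hand":0},{"offset":[0,0,0],"angular":[0,0,0],"hand":0}]}'
```

```text
clock: 14.28
ee_pos: [0.5621, -0.123, 0.0356]
ee_rot: [0.004, 1.0, 0.0, 0.002]
contact_force: [-0.3, 0.5, -0.2]
width: 0.0002
grasp_force: 0.0
clock: 14.45
ee_pos: [0.5639, -0.123, 0.0354]
ee_rot: [0.004, 1.0, 0.0, 0.001]
contact_force: [-1.1, -0.4, 0.2]
width: 0.0001
grasp_force: 0.4
clock: 14.62
ee_pos: [0.5657, -0.1229, 0.0352]
ee_rot: [0.004, 1.0, 0.0, 0.0]
contact_force: [-2.5, -0.3, 0.3]
width: -0.0003
grasp_force: 1.4
```

Binding has started at about x=0.563.

```bash
python3 -m creep '{"plan":[{"offset":[0.1,0,0],"angular":[0,0,0],"hand":0},{"offset":[0,0,0],"angular":[0,0,0],"hand":0}]}'
python3 -m creep '{"plan":[{"offset":[0.1,0,0],"angular":[0,0,0],"hand":0},{"offset":[0,0,0],"angular":[0,0,0],"hand":0}]}'
python3 -m creep '{"plan":[{"offset":[0.1,0,0],"angular":[0,0,0],"hand":0},{"offset":[0,0,0],"angular":[0,0,0],"hand":0}]}'
```

```text
clock: 14.78
ee_pos: [0.5676, -0.1229, 0.0351]
ee_rot: [0.004, 1.0, 0.0, -0.0]
contact_force: [-5.0, -0.4, 0.6]
width: -0.0
grasp_force: 2.4
clock: 14.95
ee_pos: [0.5694, -0.1229, 0.0349]
ee_rot: [0.004, 1.0, 0.0, -0.001]
contact_force: [-6.5, -0.8, 1.6]
width: -0.0
grasp_force: 3.0
clock: 15.12
ee_pos: [0.571, -0.1229, 0.0347]
ee_rot: [0.004, 1.0, 0.0, -0.002]
contact_force: [-8.1, -0.3, 1.6]
width: -0.0002
grasp_force: 3.7
```

```bash
python3 -m creep '{"plan":[{"offset":[0.1,0,0],"angular":[0,0,0],"hand":0},{"offset":[0,0,0],"angular":[0,0,0],"hand":0}]}'
python3 -m creep '{"plan":[{"offset":[0.1,0,0],"angular":[0,0,0],"hand":0},{"offset":[0,0,0],"angular":[0,0,0],"hand":0}]}'
```

```text
clock: 15.28
ee_pos: [0.5725, -0.1228, 0.0344]
ee_rot: [0.004, 1.0, 0.001, -0.003]
contact_force: [-8.9, -0.6, 1.9]
width: 0.0002
grasp_force: 4.5
clock: 15.45
ee_pos: [0.574, -0.1227, 0.0342]
ee_rot: [0.004, 1.0, 0.001, -0.004]
contact_force: [-10.7, -0.8, 2.5]
width: 0.0001
grasp_force: 5.2
```

```bash
python3 -m creep '{"plan":[{"offset":[0.1,0,0],"angular":[0,0,0],"hand":0},{"offset":[0,0,0],"angular":[0,0,0],"hand":0}]}'
python3 -m creep '{"plan":[{"offset":[0.06,0,0],"angular":[0,0,0],"hand":0},{"offset":[0,0,0],"angular":[0,0,0],"hand":0},{"offset":[0,0,0],"angular":[0,0,0],"hand":0}]}'
```

```text
clock: 15.62
ee_pos: [0.5755, -0.1227, 0.034]
ee_rot: [0.004, 1.0, 0.001, -0.005]
contact_force: [-12.2, -0.9, 3.4]
width: -0.0003
grasp_force: 6.0
clock: 15.87
ee_pos: [0.5762, -0.1226, 0.0338]
ee_rot: [0.004, 1.0, 0.001, -0.005]
contact_force: [-13.3, -0.3, 3.0]
width: 0.0001
grasp_force: 6.6
```

The push is 13.3 N after 13 mm of binding, so it is tight. Backing off straight, then up.

```bash
python3 -m creep '{"plan":[{"offset":[-0.3,0,0],"angular":[0,0,0],"hand":0},{"offset":[-0.6,0,0],"angular":[0,0,0],"hand":0},{"offset":[-0.8,0,0.2],"angular":[0,0,0],"hand":0},{"offset":[-0.8,0,0.8],"angular":[0,0,0],"hand":0},{"offset":[-0.6,0,0.8],"angular":[0,0,0],"hand":0},{"offset":[-0.6,0,0.8],"angular":[0,0,0],"hand":0},{"offset":[0,0,0.6],"angular":[0,0,0],"hand":0},{"offset":[0,0,0],"angular":[0,0,0],"hand":0}]}'
python3 - <<'E'
from h import *
t=grab('top');s=grab('side')
T=cv2.resize(t['frame'][165:285,405:515],(385,420),interpolation=cv2.INTER_CUBIC);S=cv2.resize(s['frame'][120:225,280:415],(405,420),interpolation=cv2.INTER_CUBIC)
cv2.imwrite('pics/fin.png',cv2.cvtColor(np.hstack([T,S]),cv2.COLOR_RGB2BGR))
E
```

```text
clock: 16.53
ee_pos: [0.4939, -0.1237, 0.1194]
ee_rot: [0.004, 1.0, -0.0, 0.006]
contact_force: [0.6, 0.4, -0.0]
width: -0.0001
grasp_force: 0.0
```

View pics/fin.png

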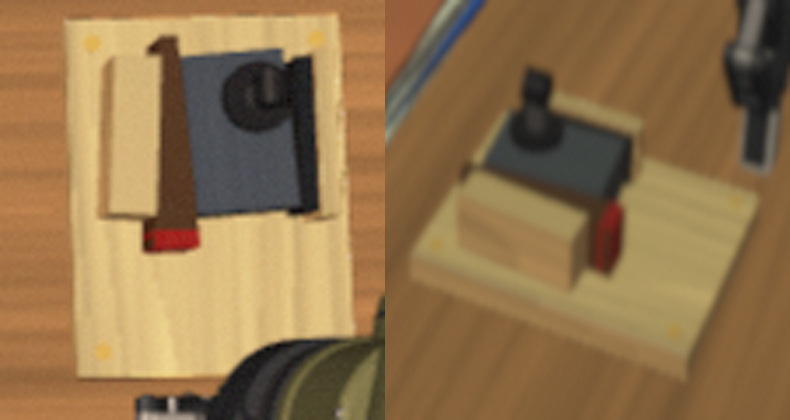

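Both views show the wedge flat and straight, wedged between cheek and foot. Its red butt at crop (172,238) is about 15 mm outside the mouth, and the arm is clear.

```bash
python3 -c "
from workcell import env
print(env.finish_job())"
```

```text
the job is handed in; nothing more can be done
None
```

I drove the wedge tight into the lamp base channel (last push 13.3 N, about 13 mm past first binding), left it flat, in line and clear of the arm, and handed the job in at about 16.6 s; the hand-in gave no verdict.

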